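Rotate race-car battery packs between car, charger and cooling stand

TASK

The red pack in the race car is spent, so take off the white hold-down and change the packs round: the charged green pack goes from the charger into the car, with the hold-down refitted over its two posts, the cooled blue pack goes into the charger's tray, and the hot red pack goes into the cooling stand. Park things on the free black mat on the way; at the end each pack lies flat and square inside its bay and the hold-down lies flat on the green pack, rib up. Set the packs down rather than dropping them, and leave the spare wheel and the grease jar where they are.

Things in the scene. Friction and masses are not known exactly. Their poses are not given: they have to be found in the camera images.
- pack_red: rigid battery pack in red plastic hard case with black end caps, two brass sockets in the cap at its +x end; 96 (x) x 47 (y) x 25 (z) mm, about 0.2 kg; origin at the centre of its underside. At the start it lies flat in the car's battery bay, under the hold-down (spent and hot). In a bay it may lie either way round (end for end does not matter).
- pack_green: rigid battery pack in green plastic hard case with black end caps, two brass sockets in the cap at its +x end; 96 (x) x 47 (y) x 25 (z) mm, about 0.2 kg; origin at the centre of its underside. At the start it lies flat in the charger's tray (fully charged). In a bay it may lie either way round (end for end does not matter).
- pack_blue: rigid battery pack in blue plastic hard case with black end caps, two brass sockets in the cap at its +x end; 96 (x) x 47 (y) x 25 (z) mm, about 0.2 kg; origin at the centre of its underside. At the start it lies flat in the cooling stand (cooled down, needs charging). In a bay it may lie either way round (end for end does not matter).
- hold_down: white plastic battery hold-down, 35 g: flat bar 154 (x) x 26 (y) x 5 mm with a grip rib 74 (x) x 10 (y) mm on its middle, rib top 26 mm above the bar's underside. Two holes at x = +-64 mm, 15 (x) x 13 (y) mm, drop over the car's posts. Origin: centre of the bar's underside. Starts on the red pack in the car, posts in its holes, rib up. Either way round fits.
- car: small electric race car without body shell, 320 x 172 mm, fixed on a colour-striped foam stand. Origin on the bench under the bay centre, x to the nose. Bay floor 40 mm above the bench, 108 (x) x 59 (y) mm between 4 mm side lips and 8 mm end stops; flat deck beside it. Two 6 mm posts at x = +-64 mm, y = 0, tapered tips 78 mm above the bench. Wheels reach up to 81 mm, body posts 84 mm.
- charger: charger: dark box (124 mm wide, top 54 mm above the bench, pale blue screen, at x = 69 to 167 mm) joined to a low dark steel tray with yellow rims; fixed. Origin on the bench under the tray's centre. Tray floor 8 mm above the bench, inside 108 (x) x 59 (y) mm; long rims 4 mm, end rims 6 mm above the floor.
- cooler: cooling stand: ribbed aluminium bed with orange rims and an upright black fan (62 mm wide, top 74 mm above the bench, at x = 66 to 84 mm); fixed. Origin on the bench under the bed's centre. A pack lies on the rib tops, 20 mm above the bench; inside 108 (x) x 60 (y) mm; long rims end 4 mm, end rims 6 mm above the rib tops.
- mat: free black rubber pit mat, 150 (x) x 160 (y) x 3 mm, fixed flat on the bench, empty at the start; room to park one pack and the hold-down side by side. Origin on the bench under its centre.
- spare_wheel: bystander: loose spare wheel lying flat on the bench just beyond the mat, black with white rim, 50 mm diameter, 24 mm high; origin at the centre of its underside. Leave alone.
- grease_jar: bystander: small loose jar of grease, amber with steel lid, 40 mm diameter, 38 mm high, standing on the bench just beyond the cooling stand; origin at the centre of its underside. Leave alone.
Not all that is in view belongs to the job. What is shaped like the pack_red but pink is not meant. Several things have the shape of the pack_blue; the one meant has the colours described above.

How it is judged:
At the end, for the whole second after the job is handed in: Green pack in the car, blue in the charger tray, red in the cooling stand, hold-down rib up on the green pack, posts through its holes: each within 12 mm of the bay centre, its underside within 4 mm of its seated height, level, square within 0.2 rad (either way round), released, at rest (horizontal distance between each of pack_green, hold_down and car below 0.012 m and z of pack_green in the frame of car between 0.036 and 0.044 m and angle between the x axis of each of pack_green, hold_down and the x axis of car, either way round below 0.2 rad and angle between each of pack_green, pack_blue, pack_red, hold_down's own z axis and vertical below 0.08 rad and linear speed of each of pack_green, pack_blue, pack_red, hold_down below 0.02 m/s and horizontal distance between pack_blue and charger below 0.012 m and z of pack_blue in the frame of charger between 0.004 and 0.012 m and angle between the x axis of pack_blue and the x axis of charger, either way round below 0.2 rad and horizontal distance between pack_red and cooler below 0.012 m and z of pack_red in the frame of cooler between 0.016 and 0.024 m and angle between the x axis of pack_red and the x axis of cooler, either way round below 0.2 rad and z of hold_down in the frame of car between 0.061 and 0.069 m); the robot touches nothing.
It fails at once if the red pack is dropped or thrown (faster than 0.9 m/s while the fingers do not touch it) (linear speed of pack_red above 0.9 m/s and contact force between pack_red and the fingers below 0.1 N).
It fails at once if the green pack is dropped or thrown (faster than 0.9 m/s while the fingers do not touch it) (linear speed of pack_green above 0.9 m/s and contact force between pack_green and the fingers below 0.1 N).
It fails at once if the blue pack is dropped or thrown (faster than 0.9 m/s while the fingers do not touch it) (linear speed of pack_blue above 0.9 m/s and contact force between pack_blue and the fingers below 0.1 N).
It fails at once if the spare wheel is disturbed (moved more than 25 mm) (distance of spare_wheel from where it was at the start of the episode above 0.025 m).
It fails at once if the grease jar is disturbed (moved more than 25 mm) (distance of grease_jar from where it was at the start of the episode above 0.025 m).
It also fails if it takes over 144 s, if anything falls off the work surface, if the arm or the gripper's body presses on something with over 40 N, if the wrist force passes 120 N, or if a joint passes its speed limit or range.

ROBOT

A 7-joint arm with a two-finger parallel gripper is mounted at the origin on the work surface. World frame = base frame: x ahead of the robot, y to its left, z up, the work surface at z = 0. Lengths are in m, angles in rad, forces in N, time in s.
With the tool pointing down it reaches from about 0.4 to 0.85 m from the base axis. Payload 10.4 kg.
Tool frame: the origin (TCP) lies at the very end of the fingers, on their centre line; the grasp point (between the pads) lies r.grip_depth behind it (r.grip_depth is the distance from the TCP to the grasp point, in m); y points along the fingers, z is the direction in which the jaws open and shut, and the axes are right-handed (so a half turn about y gives the same grasp; the last joint's range is limited). The gripper opens to 87 mm and grips with 3 to 60 N. Pads are 19 mm wide; open, the fingers measure 117 mm over their backs; the gripper's body (75 mm by 190 mm) begins 51 mm behind the grasp point.
Start: joints at [1.301, 0.332, -0.065, 1.46, 0.022, 1.35, -0.088], TCP at [0.153, -0.606, 0.223] pointing down, gripper open.
Joint ranges: [-2.6, 2.6], [-0.5, 2.12], [-1.47, 1.34], [0.16, 2.42], [-1.27, 4.41], [0.06, 2.06], [-2.6, 2.6]. Speed limits (rad/s): [2.22, 2.22, 2.79, 2.79, 3.14, 3.14, 3.14].

INTERFACE

Orientations are given as a unit quaternion [x, y, z, w].
In Python, from bench import r gives the robot as it stands.
- The arm moves only by the shell command python3 -m jog 'ROWS' [OPENING] [FORCE]. ROWS is JSON, a list of rows, each a list of 6 numbers: the shift along the tool's x, y, z in m, then the turn, a rotation vector about the tool's x, y, z in degrees. A call has 1 to 12 rows; each row shifts and turns the pose as measured when the row begins, along the tool's axes as they then stand; what a row does not reach is not made up. A row lasts 1/12 s, in which the tool goes at most 41.7 mm and 7.16 degrees, less where a joint would pass 70% of its speed; a pose out of reach is approached as far as the arm can. A call with a gripper value outside its range is refused whole. OPENING is the opening, from -1 (shut) to 1 (fully open), so that 0 is half open, set as the call begins (- or left out, the last holds). The fingers move at their own pace and stop on an object; FORCE is the grip in N (left out, the last holds). Time passes only in rows, so rows that do not move let the fingers close. It gives the time, the measured TCP pose, the force and the opening at its end, in the units of the state.
- r.read_state(): the state, without advancing time (a new reading comes with each control period).
- r.camera(name): name is "side" or "top" or "wrist"; returns a dict with "image" (400x640x3 uint8, red, green, blue), "range_z" (400x640 float32, m along the optical axis (not along the pixel's ray), 0 where there is no reading), "K" (3x3 intrinsics, pixels), "k1" (the pictures are not rectified: a ray, as slopes to the right and down, at radius r is drawn at 1 + k1 r^2 times it, then the intrinsics apply), "R" (3x3) and "t" (3): a world point X has camera coordinates R X + t. Camera axes: x right, y down, z forward; pixel columns grow to the right and rows downward; lengths in m; the calibration is good to about 2 mm. A picture is of the moment at which its call begins.
- r.close_job(): hands the job in, once; it reports no verdict.
The state is a dict: "time": time; "joint_positions": joint angles; "joint_vel": joint speeds; "joint_torque": joint torques, N m; "ee_pos": TCP position; "eef_rot": TCP orientation; "ft_force": force on the tool from outside, world axes, zero at the start; "torque": the same for the moment, N m; "width": finger opening in m.
Only numpy, scipy, OpenCV 4.12 (cv2) and the standard library are available. Lean on these libraries where they do the work, as an engineer would, in place of code of your own. Each camera call takes 0.05 s, during which the arm holds its last target. There are 200 camera calls.

## Working session

There is one attempt and no reset: what is moved stays moved. The work goes in short steps, Python scripts to look and compute and a shell command to move; the robot and the scene stay as the last step left them, time stands still between calls to the robot, and variables do not carry over. Pictures are saved under pics/ and viewed, about 12 in all and at most 16, crops included, and the job is handed in when it is done.

```bash
ls; mkdir -p pics; python3 - <<'E'
from bench import r
import cv2,numpy as np
s=r.read_state();print({k:np.round(v,3) for k,v in s.items()},r.grip_depth)
for n in ("top","side"):
    c=r.camera(n);cv2.imwrite(f"pics/{n}0.png",c["image"][:,:,::-1]);print(n,c["K"],c["k1"],c["R"],c["t"])
    np.savez(f"{n}0.npz",**c)
E
```

```text
pics
{'time': np.float64(0.0), 'joint_positions': array([ 1.301,  0.333, -0.065,  1.461,  0.022,  1.35 , -0.088]), 'joint_vel': array([-0.   ,  0.   , -0.001, -0.002,  0.001, -0.001, -0.001]), 'joint_torque': array([-1.0000e-03, -6.2327e+01,  2.4000e-02, -3.8991e+01, -6.1000e-02,
        4.0000e-02,  0.0000e+00]), 'ee_pos': array([ 0.153, -0.606,  0.222]), 'eef_rot': array([-0.087,  0.702, -0.701,  0.087]), 'ft_force': array([ 0.132, -0.377, -0.46 ]), 'torque': array([-0.014,  0.005,  0.04 ]), 'width': np.float64(0.087)} 0.0187
top [[375.55795783   0.         318.59716296]
 [  0.         375.55795783 198.98109731]
 [  0.           0.           1.        ]] 0.019423298131786424 [[ 0.00851481 -0.9999608  -0.00242634]
 [-0.99912084 -0.008408   -0.04107122]
 [ 0.04104921  0.00277392 -0.99915328]] [-2.26136659e-04  5.11393987e-01  1.10985152e+00]
side [[469.99517446   0.         311.25077218]
 [  0.         469.99517446 202.65151801]
 [  0.           0.           1.        ]] -0.11576373970401574 [[ 0.92222003 -0.38649351 -0.01153161]
 [-0.22824034 -0.52005124 -0.82307537]
 [ 0.31211626  0.76168857 -0.56781508]] [-0.48920129  0.1741053   1.19511678]
```

View pics/top0.png

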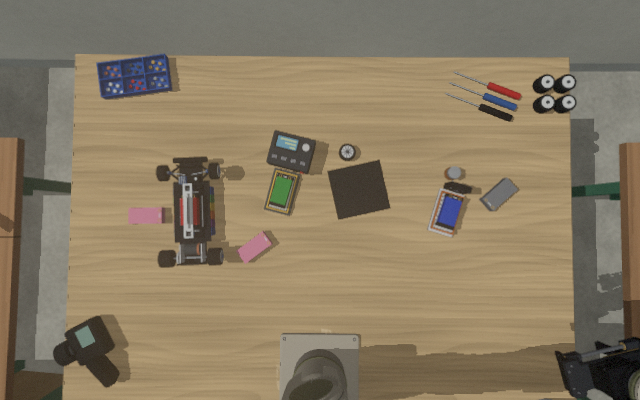

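View pics/side0.png

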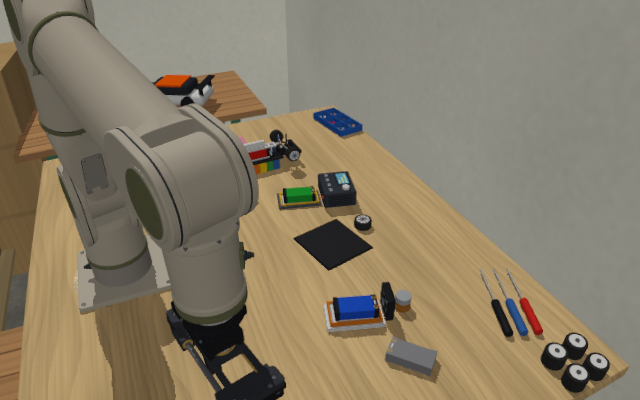

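```bash
cat > h.py <<'E'
import numpy as np,cv2
from bench import r
def plane(c,px,z):
    px=np.asarray(px,float).reshape(-1,1,2)
    n=cv2.undistortPoints(px,c["K"],np.array([float(c["k1"]),0,0,0])).reshape(-1,2)
    d=np.c_[n,np.ones(len(n))]@c["R"]; o=-c["R"].T@c["t"]
    return o+d*((z-o[2])/d[:,2])[:,None]
def mask(c,lo,hi):
    m=cv2.inRange(cv2.cvtColor(c["image"],cv2.COLOR_RGB2HSV),np.array(lo),np.array(hi))
    return m
def rect(c,m,z,box=None,big=True):
    """min area rect in the world at height z of the mask (largest blob in box x0,y0,x1,y1)"""
    m=m.copy()
    if box is not None:
        k=np.zeros_like(m);k[box[1]:box[3],box[0]:box[2]]=1;m=m*k
    if big:
        n,l,s,_=cv2.connectedComponentsWithStats(m)
        if n<2: return None
        m=(l==1+np.argmax(s[1:,4])).astype(np.uint8)
    v,u=np.nonzero(m)
    p=plane(c,np.c_[u,v],z)[:,:2]
    (cx,cy),(w,h),_=R=cv2.minAreaRect((p*1000).astype(np.float32))
    b=cv2.boxPoints(R);e=b[1]-b[0],b[2]-b[1]
    e=max(e,key=np.linalg.norm);a=np.degrees(np.arctan2(e[1],e[0]))%180
    return np.round([cx/1000,cy/1000,max(w,h)/1000,min(w,h)/1000],4),round(a,1),len(u)
E
python3 - <<'E'
from h import *
c=dict(np.load("top0.npz"))
hsv=cv2.cvtColor(c["image"],cv2.COLOR_RGB2HSV)
for p in [(282,191),(450,210),(188,190),(188,235),(187,212),(430,222),(266,205),(145,215),(360,190),(499,194)]: print(p,hsv[p[1],p[0]],c["image"][p[1],p[0]])
G=mask(c,(45,100,60),(80,255,255));B=mask(c,(110,150,80),(130,255,255));
print("green",rect(c,G,.033,(255,160,310,225)))
print("blue",rect(c,B,.045,(420,180,475,240)))
Rd=mask(c,(0,150,90),(6,255,255))|mask(c,(174,150,90),(180,255,255))
print("red",rect(c,Rd,.065,(165,180,215,250),False))
W=mask(c,(0,0,170),(180,40,255));print("white",rect(c,W,.07,(170,170,205,255)))
Y=mask(c,(20,120,110),(35,255,255));print("yellow",rect(c,Y,.014,(258,160,305,222),False))
O=mask(c,(5,140,120),(18,255,255));print("orange",rect(c,O,.024,(420,175,480,245),False))
K=mask(c,(0,0,0),(180,255,60));print("mat",rect(c,K,.003,(322,150,395,225)))
for n,u,v,z in [("wheel",347,152,.024),("jar",454,173,.038),("fan",457,187,.074),("chgbox",291,151,.054),("mat",359,189,.003)]: print(n,plane(c,[u,v],z)[0].round(3))
im=np.vstack([np.hstack([cv2.resize(c["image"][y:y+100,x:x+100],(390,390),interpolation=cv2.INTER_CUBIC) for x,y in ((140,150),(235,125))])])
cv2.imwrite("pics/crop1.png",im[:,:,::-1])
E
```

```text
(282, 191) [ 56 121 131] [ 78 131  69]
(450, 210) [116 149 152] [ 63  75 152]
(188, 190) [ 30   2 107] [107 107 106]
(188, 235) [20 25 92] [92 89 83]
(187, 212) [17 23 98] [98 94 89]
(430, 222) [ 15   9 174] [174 171 168]
(266, 205) [ 21 122 140] [140 120  73]
(145, 215) [172  81 185] [185 126 142]
(360, 190) [15 55 65] [65 58 51]
(499, 194) [ 15   5 112] [112 111 110]
green (array([0.5342, 0.115 , 0.0777, 0.0474]), np.float32(163.6), 418)
blue (array([ 0.4801, -0.3745,  0.0684,  0.0406]), np.float32(161.4), 147)
red (array([0.472 , 0.3718, 0.0742, 0.0423]), np.float32(1.3), 115)
white (array([0.4738, 0.3732, 0.1496, 0.0238]), np.float32(2.7), 211)
yellow (array([0.5342, 0.115 , 0.1174, 0.0671]), np.float32(165.8), 181)
orange (array([ 0.4757, -0.3723,  0.1123,  0.0659]), np.float32(163.3), 63)
mat (array([ 0.6089, -0.0851,  0.003 ,  0.    ]), np.float32(90.5), 2)
wheel [ 0.651 -0.079  0.024]
jar [ 0.589 -0.389  0.038]
fan [ 0.546 -0.384  0.074]
chgbox [0.647 0.085 0.054]
mat [ 0.543 -0.117  0.003]
```

View pics/crop1.png

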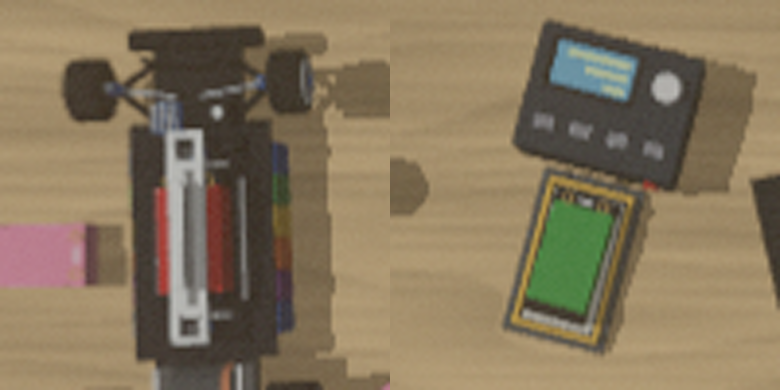

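Viewed 3 so far. Candidates: red – pack in the car (188,212) under the white bar, versus pink decoys (145,215), (255,247). Blue – pack in the cooler (450,210), versus the grey lookalike (499,194). Green – the tray at (282,191). The crop confirms the red pack under the white hold-down, with its posts showing at crop (184,150) and (188,327). The green pack is in the yellow-rimmed tray.

```bash
cat >> h.py <<'E'
from scipy.spatial.transform import Rotation as Ro
def go(x,y,z,yaw):
    """remaining shift (mm) and turn (deg) in tool axes to have TCP at x,y,z, tool y down, tool z horizontal across yaw(deg)"""
    s=r.read_state();A=Ro.from_quat(s["eef_rot"]).as_matrix();best=None
    for k in (0,180):
        a=np.radians(yaw+90+k);tz=np.array([np.cos(a),np.sin(a),0]);ty=np.array([0,0,-1.])
        T=np.c_[np.cross(ty,tz),ty,tz];rv=np.degrees(Ro.from_matrix(A.T@T).as_rotvec())
        if best is None or np.linalg.norm(rv)<np.linalg.norm(best): best=rv
    d=A.T@(np.array([x,y,z])-s["ee_pos"])
    print("t%.1f"%s["time"],"shift mm",(d*1000).round(1),"turn",best.round(1),"q7 %.2f"%s["joint_positions"][6],"w %.3f"%s["width"],"F",s["ft_force"].round(1))
E
python3 - <<'E'
from h import *
print(Ro.from_quat(r.read_state()["eef_rot"]).as_matrix().round(3))
go(.473,.372,.19,2)
c=dict(np.load("top0.npz"))
print(plane(c,[(328,171),(380,161),(389,208),(340,218)],.003).round(3))
E
```

```text
[[-0.97  -0.     0.244]
 [-0.244  0.001 -0.97 ]
 [ 0.    -1.    -0.001]]
t0.1 shift mm [-549.6   32.9 -869.8] turn [ 0.1 12.1  0. ] q7 -0.09 w 0.087 F [-0.4 -0.4 -0.2]
[[ 0.596 -0.023  0.003]
 [ 0.628 -0.18   0.003]
 [ 0.486 -0.207  0.003]
 [ 0.455 -0.06   0.003]]
```

```bash
python3 -m jog '[[-0.034,0,-0.018,0,0,0],[-0.034,0,-0.018,0,0,0],[-0.034,0,-0.018,0,0,0],[-0.034,0,-0.018,0,0,0],[-0.034,0,-0.018,0,0,0],[-0.034,0,-0.018,0,0,0],[-0.034,0,-0.018,0,0,0],[-0.034,0,-0.018,0,0,0],[-0.034,0,-0.018,0,0,0],[-0.034,0,-0.018,0,0,0],[-0.034,0,-0.018,0,6,0],[-0.034,0,-0.018,0,6,0]]' 0.4 30; python3 -c "
from h import *
go(.473,.372,.2,2)"
```

```text
time: 1.1
ee_pos: [0.5022, -0.2932, 0.2157]
eef_rot: [-0.009, 0.708, -0.706, 0.002]
ft_force: [1.1, -1.0, 0.3]
width: 0.0608
t1.1 shift mm [  19.    18.6 -665.5] turn [ 0.2 -1.1  0.5] q7 -1.17 w 0.061 F [ 1.1 -1.   0.3]
```

```bash
python3 -m jog '[[0.001,0.001,-0.041,0,0,0],[0.001,0.001,-0.041,0,0,0],[0.001,0.001,-0.041,0,0,0],[0.001,0.001,-0.041,0,0,0],[0.001,0.001,-0.041,0,0,0],[0.001,0.001,-0.041,0,0,0],[0.001,0.001,-0.041,0,0,0],[0.001,0.001,-0.041,0,0,0],[0.001,0.001,-0.041,0,0,0],[0.001,0.001,-0.041,0,0,0],[0.001,0.001,-0.041,0,0,0],[0.001,0.001,-0.041,0,0,0]]' ;python3 -m jog '[[0,0.001,-0.041,0,0,0],[0,0.001,-0.041,0,0,0],[0,0.001,-0.041,0,0,0],[0,0.001,-0.041,0,0,0],[0,0,0,0,0,0]]'; python3 - <<'E'
from h import *
go(.473,.372,.2,2)
c=r.camera("wrist");cv2.imwrite("pics/w1.png",c["image"][:,:,::-1]);np.savez("w1.npz",**c)
print(-c["R"].T@c["t"],c["R"].round(2),c["k1"])
E
```

```text
time: 2.1
ee_pos: [0.4848, 0.206, 0.2017]
eef_rot: [-0.007, 0.709, -0.705, -0.003]
ft_force: [0.3, -1.0, -0.3]
width: 0.0606
time: 2.52
ee_pos: [0.4781, 0.3807, 0.1969]
eef_rot: [-0.011, 0.71, -0.704, -0.002]
ft_force: [-1.6, 0.9, 0.6]
width: 0.0611
t2.5 shift mm [ 5.2 -3.1  8.6] turn [ 0.5 -1.3  1. ] q7 -2.49 w 0.061 F [-1.6  0.9  0.6]
[0.54974232 0.3802084  0.35815511] [[ 0.01 -1.   -0.01]
 [-0.96 -0.01  0.27]
 [-0.27  0.01 -0.96]] -0.035235350541368324
```

View pics/w1.png

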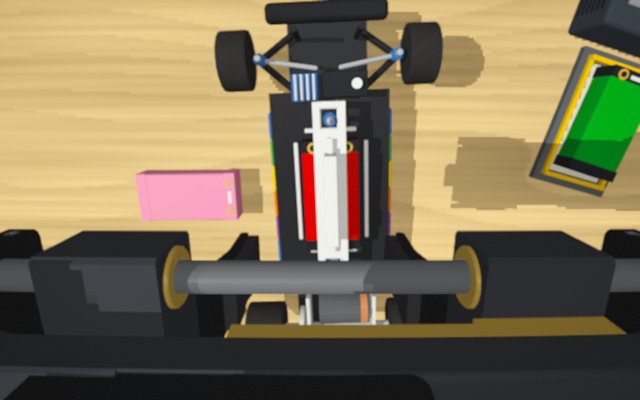

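Viewed 4: wrist view shows the car and hold-down (bar front end at (329,120), red pack at (330,195)), pink decoy on the left, tray on the right. q7 is near its limit, so I flip half a turn.

```bash
python3 -m jog '[[0,0,0,0,-7,0],[0,0,0,0,-7,0],[0,0,0,0,-7,0],[0,0,0,0,-7,0],[0,0,0,0,-7,0],[0,0,0,0,-7,0],[0,0,0,0,-7,0],[0,0,0,0,-7,0],[0,0,0,0,-7,0],[0,0,0,0,-7,0],[0,0,0,0,-7,0],[0,0,0,0,-7,0]]' ;python3 -m jog '[[0,0,0,0,-7,0],[0,0,0,0,-7,0],[0,0,0,0,-7,0],[0,0,0,0,-7,0],[0,0,0,0,-7,0],[0,0,0,0,-7,0],[0,0,0,0,-7,0],[0,0,0,0,-7,0],[0,0,0,0,-7,0],[0,0,0,0,-7,0],[0,0,0,0,-7,0],[0,0,0,0,-7,0]]'; python3 - <<'E'
from h import *
go(.473,.372,.2,2)
c=r.camera("wrist");cv2.imwrite("pics/w2.png",c["image"][:,:,::-1]);np.savez("w2.npz",**c)
print(-c["R"].T@c["t"])
W=mask(c,(0,0,150),(180,40,255))
print(rect(c,W,.07,(250,60,400,240)))
c=dict(np.load("w1.npz"))
W=mask(c,(0,0,150),(180,40,255))
print(rect(c,W,.07,(250,60,400,240)))
E
```

```text
time: 3.57
ee_pos: [0.4828, 0.3645, 0.1924]
eef_rot: [-0.49, 0.52, -0.513, 0.477]
ft_force: [0.0, -0.5, 0.6]
width: 0.0609
time: 4.57
ee_pos: [0.4893, 0.3466, 0.1882]
eef_rot: [0.713, -0.055, 0.042, -0.697]
ft_force: [0.6, 0.5, -0.0]
width: 0.061
t4.6 shift mm [-19.8 -12.   22.7] turn [ 1.3 -9.8 -1. ] q7 0.31 w 0.061 F [ 0.6  0.5 -0. ]
[0.42616829 0.35934049 0.35171701]
(array([0.4648, 0.3717, 0.1341, 0.0411]), np.float32(3.2), 5380)
(array([0.495 , 0.3758, 0.116 , 0.0407]), np.float32(0.9), 4216)
```

View pics/w2.png

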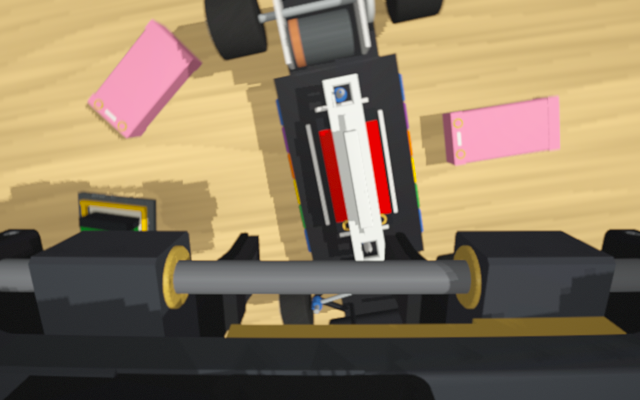

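Viewed 5: bar with both posts visible, at (341,94) and (369,248).

```bash
python3 - <<'E'
from h import *
c=dict(np.load("w2.npz"))
im=c["image"];im=cv2.resize(im[70:265,290:420],(520,780),interpolation=cv2.INTER_CUBIC)[:,:,::-1];cv2.imwrite("pics/w2c.png",cv2.resize(im,(400,600)))
p=plane(c,[(341,94),(369,248)],.076);print(p.round(4),p.mean(0),np.linalg.norm(p[0]-p[1]),np.degrees(np.arctan2(*(p[1]-p[0])[1::-1])))
m=p.mean(0)
b=plane(c,[(323,79),(355,74),(352,262),(385,258)],.07);print("bar",b.round(4),b.mean(0))
Rd=mask(c,(0,150,90),(6,255,255))|mask(c,(174,150,90),(180,255,255))
print("red",rect(c,Rd,.065,(300,100,410,240),False))
go(m[0],m[1],.2,2)
E
```

```text
[[0.4111 0.3695 0.076 ]
 [0.535  0.3772 0.076 ]] [0.47307324 0.37336483 0.076     ] 0.12414253401715447 3.5691078409877575
bar [[0.3981 0.3576 0.07  ]
 [0.3978 0.382  0.07  ]
 [0.5481 0.362  0.07  ]
 [0.5481 0.3901 0.07  ]] [0.47302634 0.37291897 0.07      ]
red (array([0.4732, 0.3741, 0.0782, 0.0478]), np.float32(3.2), 2297)
t4.6 shift mm [-20.1 -12.4  24.6] turn [ 1.3 -9.3 -1.1] q7 0.32 w 0.061 F [ 0.1 -1.1 -0.8]
```

View pics/w2c.png

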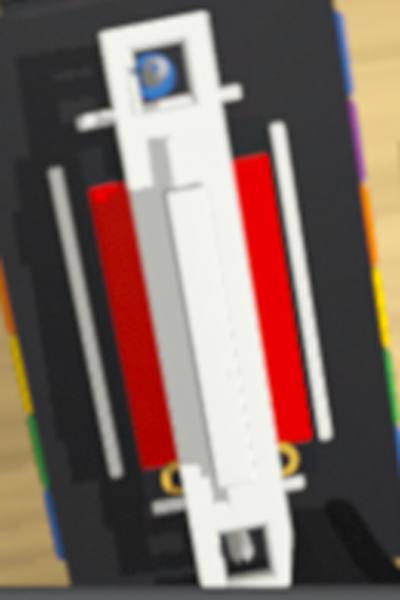

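```bash
python3 -m jog '[[-0.01,0,0.012,0,-5,0],[-0.01,0,0.012,1,-5,-1],[0,0,0,0,0,0]]' >/dev/null; python3 -c "
from h import *
go(.473,.373,.072,3)"
```

```text
t4.9 shift mm [  0.2 114.2   5.3] turn [ 0.4 -0.6 -0.2] q7 0.42 w 0.061 F [-0.3 -0.2 -0.4]
```

```bash
python3 -m jog '[[0,0.03,0.0025,0,0,0],[0,0.03,0.002,0,0,0],[0,0.025,0,0,0,0],[0,0.015,0,0,0,0],[0,0.008,0,0,0,0],[0,0,0,0,0,0]]' ; python3 -c "
from h import *
go(.473,.373,.072,3)"
```

```text
time: 5.37
ee_pos: [0.4774, 0.3663, 0.0743]
eef_rot: [0.712, 0.003, -0.004, -0.703]
ft_force: [-0.9, -0.2, -0.4]
width: 0.0607
t5.4 shift mm [-4.3  2.3  6.8] turn [ 0.7 -2.5 -0.1] q7 0.34 w 0.061 F [-0.9 -0.2 -0.4]
```

```bash
python3 -m jog '[[-0.005,0.002,0.008,0,-3,0],[0,0,0.001,0,0,0]]' ; python3 -c "
from h import *
go(.473,.373,.072,3)"
```

```text
time: 5.53
ee_pos: [0.4735, 0.3743, 0.0732]
eef_rot: [0.712, 0.02, -0.021, -0.702]
ft_force: [-0.7, -0.0, 1.5]
width: 0.0612
t5.5 shift mm [-0.6  1.3 -1.3] turn [ 0.8  0.3 -0.1] q7 0.37 w 0.061 F [-0.7 -0.   1.5]
```

```bash
python3 -m jog '[[0,0,0,0,0,0],[0,0,0,0,0,0],[0,0,0,0,0,0],[0,0,0,0,0,0],[0,0,0,0,0,0],[0,0,0,0,0,0]]' -1 20; python3 -m jog '[[0,-0.012,0,0,0,0],[0,-0.015,0.001,0,0,0],[0,-0.03,0,0,0,0],[0,-0.03,0,0,0,0],[0,-0.03,0,0,0,0]]' ; python3 -c "
from h import *
go(.545,-.163,.15,11.5)"
```

```text
time: 6.03
ee_pos: [0.4764, 0.3745, 0.0776]
eef_rot: [0.711, 0.018, -0.016, -0.703]
ft_force: [1.0, 0.4, -0.5]
width: 0.0287
time: 6.45
ee_pos: [0.4739, 0.3746, 0.1973]
eef_rot: [0.713, 0.016, -0.019, -0.701]
ft_force: [0.5, 0.5, 0.1]
width: 0.0017
t6.5 shift mm [  44.9   55.7 -539.6] turn [ 0.9 -8.7 -0.3] q7 0.43 w 0.002 F [0.5 0.5 0.1]
```

```bash
python3 -m jog '[[0,0,0,0,0,0],[0,0,0,0,0,0],[0,0,0,0,0,0],[0,0,0,0,0,0]]' -0.4; python3 - <<'E'
from h import *
go(.473,.373,.072,3)
c=r.camera("wrist");cv2.imwrite("pics/w3.png",cv2.resize(c["image"][60:265,250:430],(530,600))[:,:,::-1]);np.savez("w3.npz",**c)
Rd=mask(c,(0,150,90),(6,255,255))|mask(c,(174,150,90),(180,255,255))
print("red",rect(c,Rd,.065,(250,60,430,240),False))
E
```

```text
time: 6.78
ee_pos: [0.4744, 0.3783, 0.2088]
eef_rot: [0.71, 0.02, -0.016, -0.704]
ft_force: [-1.4, -0.1, -0.2]
width: 0.0203
t6.8 shift mm [ -2.4 136.8  -4.1] turn [ 0.5 -0.1  0.3] q7 0.43 w 0.020 F [-1.4 -0.1 -0.2]
red (array([0.4734, 0.3744, 0.0774, 0.048 ]), np.float32(2.8), 1945)
```

View pics/w3.png

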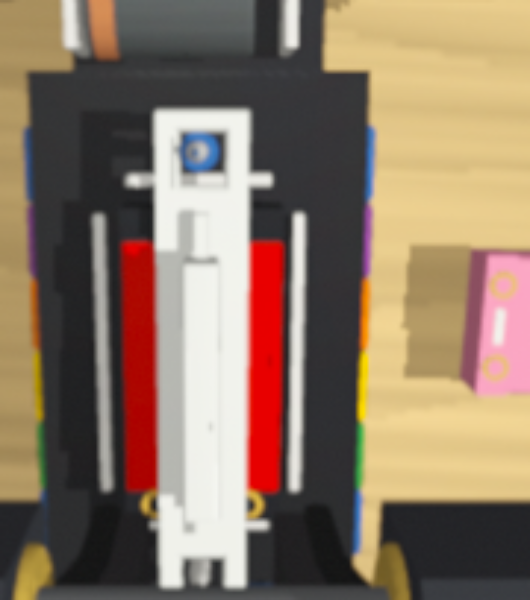

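Viewed 7: hold-down still seated and untouched (rear post (203,150) in its hole). The fingers close at about 65 mm/s and simply hadn't shut. I'll go back down with a smaller pre-opening.

```bash
python3 -m jog '[[0,0.03,-0.003,0,0,0],[0,0.03,0,0,0,0],[0,0.03,0,0,0,0],[0,0.015,0,0,0,0],[0,0.005,0,0,0,0],[0,0,0,0,0,0]]' >/dev/null; python3 -c "
from h import *
go(.473,.373,.072,3)"
```

```text
t7.3 shift mm [-1.1 20.7 -0.4] turn [ 0.5 -0.1  0.1] q7 0.37 w 0.026 F [0.5 0.7 1. ]
```

```bash
python3 -m jog '[[-0.001,0.013,0,0,0,0],[0,0.007,0,0,0,0],[0,0.001,0,0,0,0]]' ; python3 -c "
from h import *
go(.473,.373,.072,3)"
```

```text
time: 7.58
ee_pos: [0.4737, 0.3746, 0.0725]
eef_rot: [0.709, 0.019, -0.016, -0.704]
ft_force: [-0.1, -0.2, 1.0]
width: 0.0263
t7.6 shift mm [-0.8  0.5 -1.6] turn [ 0.4 -0.1  0.2] q7 0.36 w 0.026 F [-0.1 -0.2  1. ]
```

```bash
python3 -m jog '[[0,0,-0.001,0,0,0],[0,0,0,0,0,0],[0,0,0,0,0,0],[0,0,0,0,0,0],[0,0,0,0,0,0]]' -1 20; python3 -c "
from h import *
go(.473,.373,.072,3)"
```

```text
time: 8.0
ee_pos: [0.4746, 0.3746, 0.0747]
eef_rot: [0.709, 0.02, -0.016, -0.705]
ft_force: [-0.4, -0.6, -0.4]
width: 0.01
t8.0 shift mm [-1.7  2.7 -1.5] turn [ 0.3 -0.1  0.4] q7 0.36 w 0.010 F [-0.4 -0.6 -0.4]
```

```bash
python3 -m jog '[[-0.001,-0.02,0,0,0,0],[0,-0.03,0,0,0,0],[0,-0.03,0,0,0,0],[0,-0.01,-0.03,0,0,0],[0.003,0,-0.041,0,0,0],[0.004,0,-0.041,0,-2,0],[0.004,0,-0.041,0,-2,0],[0.004,0,-0.041,0,-2,0],[0.004,0,-0.041,0,-2,0],[0.004,0,-0.041,0,0,0],[0.004,0,-0.041,0,0,0],[0.004,0,-0.041,0,0,0]]' ; python3 -c "
from h import *
go(.545,-.163,.06,11.5)"
```

```text
time: 9.0
ee_pos: [0.5463, 0.0274, 0.174]
eef_rot: [0.705, 0.081, -0.073, -0.701]
ft_force: [0.5, 0.3, -0.2]
width: 0.0097
t9.0 shift mm [ -43.5  114.7 -185. ] turn [0.3 1.  0.6] q7 1.21 w 0.010 F [ 0.5  0.3 -0.2]
```

```bash
python3 -m jog '[[-0.009,0.01,-0.04,0,0.5,0],[-0.009,0.015,-0.04,0,0.5,0],[-0.009,0.02,-0.04,0,0,0],[-0.009,0.025,-0.035,0,0,0],[-0.005,0.02,-0.015,0,0,0],[0,0.01,0,0,0,0],[0,0,0,0,0,0]]' >/dev/null; python3 -c "
from h import *
go(.545,-.163,.0125,11.5)
c=r.camera('top');cv2.imwrite('pics/t2.png',cv2.resize(c['image'][120:260,150:430],(800,400))[:,:,::-1])"
```

```text
t9.6 shift mm [-1.2 66.2 -8.7] turn [ 0.6 -1.1  0.8] q7 1.43 w 0.010 F [-0.1  0.4  0.1]
```

View pics/t2.png

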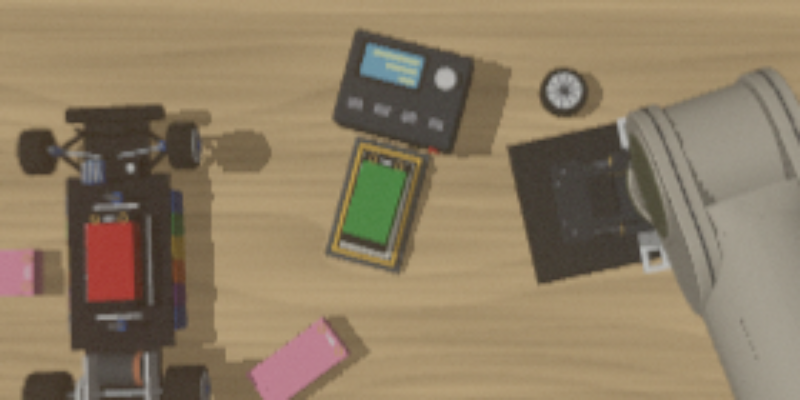

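```bash
python3 -m jog '[[0,0.022,-0.005,0,-1,0],[-0.001,0.02,-0.003,0,0,0],[0,0.012,0,0,0,0],[0,0.006,0,0,0,0],[0,0,0,0,0,0]]' ; python3 -c "
from h import *
go(.545,-.163,.0125,11.5)"
```

```text
time: 10.05
ee_pos: [0.5505, -0.1544, 0.0245]
eef_rot: [0.707, 0.083, -0.065, -0.7]
ft_force: [-0.5, -0.2, -0.3]
width: 0.0098
t10.1 shift mm [-7.4 12.  -7.1] turn [0.7 0.5 1.4] q7 1.41 w 0.010 F [-0.5 -0.2 -0.3]
```

```bash
python3 -m jog '[[-0.005,0.007,-0.007,0.7,0.5,1.4],[-0.002,0.005,0,0,0,0],[0,0.001,0,0,0,0]]' ; python3 -c "
from h import *
go(.545,-.163,.0125,11.5)"
```

```text
time: 10.3
ee_pos: [0.5467, -0.1614, 0.0136]
eef_rot: [0.703, 0.072, -0.072, -0.703]
ft_force: [-0.0, 0.2, -0.8]
width: 0.0096
t10.3 shift mm [-2.   1.1 -1.2] turn [ 0.   0.2 -0. ] q7 1.42 w 0.010 F [-0.   0.2 -0.8]
```

```bash
python3 -m jog '[[-0.001,0.0015,0,0,0,0],[0,0.001,0,0,0,0]]'; python3 -m jog '[[0,0,0,0,0,0],[0,0,0,0,0,0],[0,0,0,0,0,0],[0,-0.02,0,0,0,0],[0,-0.03,0,0,0,0],[0,-0.03,0,0,0,0],[0,-0.03,0.01,0,0,0]]' -0.4|tail -3;python3 -c "
from h import *
go(.473,.374,.15,3)
c=r.camera('wrist');cv2.imwrite('pics/w4.png',c['image'][:,:,::-1]);np.savez('w4.npz',**c)"
```

```text
time: 10.47
ee_pos: [0.546, -0.1618, 0.0119]
eef_rot: [0.704, 0.072, -0.072, -0.703]
ft_force: [-7.6, -0.1, 13.9]
width: 0.0097
eef_rot: [-0.702, -0.068, 0.074, 0.705]
ft_force: [0.5, -0.2, 1.2]
width: 0.0261
t11.1 shift mm [ 38.8 -28.  530.3] turn [-0.2  8.5 -0.4] q7 1.48 w 0.026 F [ 0.5 -0.2  1.2]
```

View pics/w4.png

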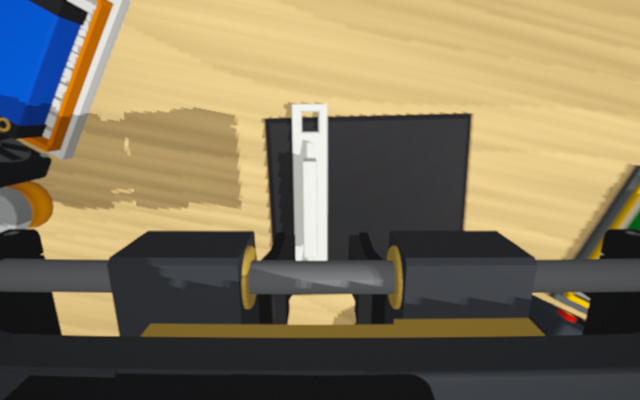

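Viewed 9: hold-down lies flat on the mat's right half (image (310,185)), released. Now the red pack.

```bash
python3 -m jog '[[0.003,0,0.025,0,0,0],[0.003,0,0.041,0,2,0],[0.003,0,0.041,0,2,0],[0.003,0,0.041,0,2,0],[0.003,0,0.041,0,2,0],[0.003,0,0.041,0,0,0],[0.003,0,0.041,0,0,0],[0.003,0,0.041,0,0,0],[0.003,0,0.041,0,0,0],[0.003,0,0.041,0,0,0],[0.003,0,0.041,0,0,0],[0.003,0,0.041,0,0,0]]' 0.5 30|tail -1;python3 -c "
from h import *
go(.4733,.3743,.15,3)"
```

```text
width: 0.0653
t12.1 shift mm [-64.3 -22.1  48.9] turn [ 0.3 -0.9  0.6] q7 0.55 w 0.065 F [ 0.7 -0.1  0.6]
```

```bash
python3 -m jog '[[-0.025,0,0.025,0,-1,0],[-0.03,0,0.015,0,0,0],[-0.01,0,0,0,0,0],[0,0,0,0,0,0]]' |tail -1;python3 -c "
from h import *
go(.4733,.3743,.047,3)"
```

```text
width: 0.0655
t12.4 shift mm [ 7.3 80.6 -4.8] turn [-0.2  0.9  0.5] q7 0.44 w 0.065 F [ 0.6  0.4 -0.6]
```

```bash
python3 -m jog '[[0.006,0.02,-0.004,0,1,0.5],[0,0.02,0,0,0,0],[0,0.015,0,0,0,0],[0,0.008,0,0,0,0],[0,0,0,0,0,0]]' |tail -1;python3 -c "
from h import *
go(.4733,.3743,.047,3)"
```

```text
width: 0.0653
t12.8 shift mm [-2.2 15.9  1.4] turn [-0.2 -0.3  0.2] q7 0.40 w 0.065 F [-0.3 -0.  -0.3]
```

```bash
python3 -m jog '[[-0.001,0.01,0.001,0,0,0],[0,0.005,0,0,0,0],[0,0.001,0,0,0,0]]' |tail -1;python3 -m jog '[[-0.0005,0.0005,0,0,0,0],[0,0.0005,0,0,0,0],[0,0.0005,0,0,0,0],[0,0.0005,0,0,0,0],[0,0,0,0,0,0]]' -1 30;python3 -c "
from h import *
go(.4733,.3743,.047,3)"
```

```text
width: 0.0645
time: 13.52
ee_pos: [0.476, 0.3739, 0.0455]
eef_rot: [-0.705, -0.018, 0.014, 0.709]
ft_force: [0.5, -0.5, -2.2]
width: 0.047
t13.5 shift mm [-2.7 -1.5  0.5] turn [-0.3 -0.4  0.4] q7 0.39 w 0.047 F [ 0.5 -0.5 -2.2]
```

```bash
python3 -m jog '[[-0.001,-0.02,0,0,0,0],[0,-0.03,0,0,0,0],[0,-0.03,0,0,0,0],[0,-0.015,-0.03,0,0,0],[0.003,0,-0.041,0,0,0],[0.004,0,-0.041,0,-2,0],[0.004,0,-0.041,0,-2,0],[0.004,0,-0.041,0,-2,0],[0.004,0,-0.041,0,-2,0],[0.002,0,-0.041,0,0,0],[0.002,0,-0.041,0,0,0],[0.002,0,-0.041,0,0,0]]' |tail -1; python3 -c "
from h import *
go(.534,-.083,.06,11.5)"
```

```text
width: 0.0467
t14.5 shift mm [ -28.4   83.4 -103.2] turn [-0.2  0.8  0.4] q7 1.21 w 0.047 F [ 0.5 -0.  -2.2]
```

```bash
python3 -m jog '[[-0.008,0.015,-0.04,0,0.8,0],[-0.008,0.025,-0.03,0,0,0],[-0.008,0.02,-0.015,0,0,0],[-0.004,0.015,-0.003,0,0,0],[0,0.005,0,0,0,0],[0,0,0,0,0,0]]' |tail -1; python3 -c "
from h import *
go(.534,-.083,.009,11.5)"
```

```text
width: 0.0468
t15.0 shift mm [ 1.9 52.6 -1.3] turn [ 0.  -1.1  0.5] q7 1.31 w 0.047 F [-0.1 -0.5 -2.7]
```

```bash
python3 -m jog '[[0.002,0.018,-0.001,0,-1,0.5],[0,0.015,0,0,0,0],[0,0.008,0,0,0,0],[0,0.004,0,0,0,0],[0,0,0,0,0,0]]' |tail -1; python3 -c "
from h import *
go(.534,-.083,.009,11.5)"
```

```text
width: 0.0468
t15.4 shift mm [-3.1  8.9 -4. ] turn [0.1 0.1 0.2] q7 1.29 w 0.047 F [-0.7 -0.4 -1.1]
```

```bash
python3 -m jog '[[0,0.005,0,0,0,0],[0,0.003,0,0,0,0],[0,0.001,0,0,0,0]]' ;python3 -m jog '[[0,0,0,0,0,0],[0,0,0,0,0,0],[0,0,0,0,0,0],[0,0,0,0,0,0],[0,-0.02,0,0,0,0],[0,-0.03,0,0,0,0],[0,-0.03,0,0,0,0],[0,-0.03,0,0,4,0],[0,-0.01,0.02,0,5,0],[0,0,0.04,0,5,0],[0,0,0.04,0,5,0],[0,0,0.04,0,5,0]]' 0.5|tail -1; python3 -c "
from h import *
go(.534,.115,.06,-15)
c=r.camera('wrist');cv2.imwrite('pics/w5.png',c['image'][:,:,::-1]);np.savez('w5.npz',**c)"
```

```text
time: 15.68
ee_pos: [0.5372, -0.0772, 0.0099]
eef_rot: [0.704, 0.074, -0.07, -0.703]
ft_force: [-0.7, 0.7, -2.0]
width: 0.0468
width: 0.0654
t16.7 shift mm [-22.8  77.5  55. ] turn [-0.1  0.8  0.5] q7 0.74 w 0.065 F [ 0.8 -0.7 -0.1]
```

View pics/w5.png

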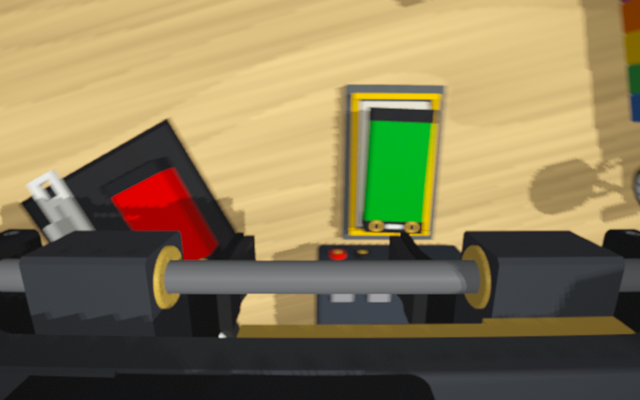

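Viewed 10: red lies flat on the mat (165,210), hold-down beside it. Green sits in the tray at (400,165), slightly off the tray centre. I'll measure it from here.

```bash
python3 - <<'E'
from h import *
c=dict(np.load("w5.npz"))
print("green",rect(c,mask(c,(45,100,60),(80,255,255)),.033,(340,80,450,240)))
print("tray yellow",rect(c,mask(c,(20,150,110),(32,255,255)),.0135,(335,75,450,240),False))
# red and hold-down on the mat
Rd=mask(c,(0,150,90),(6,255,255))|mask(c,(174,150,90),(180,255,255))
print("red",rect(c,Rd,.028,(90,120,230,262)))
go(.534,.115,.06,-15)
E
```

```text
green (array([0.5366, 0.1161, 0.0786, 0.0463]), np.float32(164.5), 6018)
tray yellow (array([0.536 , 0.1175, 0.1168, 0.0696]), np.float32(165.7), 2867)
red (array([ 0.5327, -0.0707,  0.0776,  0.0603]), np.float32(11.6), 4892)
t16.7 shift mm [-19.4  79.   43.2] turn [-0.4  1.   0.6] q7 0.72 w 0.065 F [-0.8  7.   2.3]
```

```bash
python3 -m jog '[[-0.01,0.02,0.025,0,1,0.5],[-0.01,0.025,0.008,0,0,0],[0,0.02,0,0,0,0],[0,0.005,0,0,0,0],[0,0,0,0,0,0]]' |tail -1; python3 -c "
from h import *
go(.5355,.1158,.0138,-15.3)"
```

```text
width: 0.0652
t17.1 shift mm [ 3.  57.   3.1] turn [-0.5  0.9  0.4] q7 0.58 w 0.065 F [-0.2  0.9  1.4]
```

```bash
python3 -m jog '[[0.003,0.02,0.003,0,1,0.4],[0,0.018,0,0,0,0],[0,0.01,0,0,0,0],[0,0.005,0,0,0,0],[0,0,0,0,0,0]]' |tail -1; python3 -c "
from h import *
go(.5355,.1158,.0138,-15.3)"
```

```text
width: 0.0652
t17.6 shift mm [-4.1  6.6  1.5] turn [-0.6 -0.4  0.2] q7 0.53 w 0.065 F [-1.  -0.3 -0.1]
```

```bash
python3 -m jog '[[-0.004,0.005,0.001,-0.5,0,0],[0,0.001,0,0,0,0]]' |tail -1;python3 -m jog '[[-0.0005,0.001,0,0,0,0],[0,0.0005,0,0,0,0],[0,0.0005,0,0,0,0],[0,0.0005,0,0,0,0],[0,0,0,0,0,0]]' -1 30;python3 -c "
from h import *
go(.5355,.1158,.0138,-15.3)
go(.473,.373,.12,3)"
```

```text
width: 0.0651
time: 18.15
ee_pos: [0.5366, 0.1154, 0.015]
eef_rot: [-0.7, 0.094, -0.1, 0.701]
ft_force: [0.1, 0.2, -1.3]
width: 0.0466
t18.1 shift mm [-1.2  1.1  0.1] turn [-0.2 -0.4  0.5] q7 0.51 w 0.047 F [ 0.1  0.2 -1.3]
t18.1 shift mm [-130.3 -105.4  231. ] turn [ -0.1 -18.7   0.5] q7 0.51 w 0.047 F [ 0.1  0.2 -1.3]
```

```bash
python3 -m jog '[[0,-0.02,0,0,0,0],[0,-0.035,0,0,0,0],[0,-0.035,0,0,0,0],[-0.01,-0.025,0.015,0,-3,0],[-0.02,0,0.03,0,-4,0],[-0.02,0,0.035,0,-4,0],[-0.018,0,0.035,0,-4,0],[-0.015,0,0.035,0,-4,0],[-0.01,0,0.03,0,0,0],[0,0,0.005,0,0,0],[0,0,0,0,0,0]]' |tail -1;python3 -c "
from h import *
go(.473,.373,.047,3)"
```

```text
width: 0.0468
t19.1 shift mm [18.9 86.8 58.1] turn [-0.   0.7  0.3] q7 0.52 w 0.047 F [ 0.2 -0.2 -2.4]
```

```bash
python3 -m jog '[[0.009,0,0.03,0,0.7,0],[0.008,0.01,0.022,0,0,0],[0,0.02,0.001,0,0,0],[0,0.008,0,0,0,0],[0,0,0,0,0,0]]' |tail -1;python3 -c "
from h import *
go(.473,.3735,.047,3)"
```

```text
width: 0.0469
t19.5 shift mm [-2.3 46.4  9.6] turn [ 0.2 -0.4  0.3] q7 0.43 w 0.047 F [-0.4 -0.  -0.7]
```

```bash
python3 -m jog '[[-0.001,0.012,0.009,0,0,0],[0,0.012,0,0,0,0],[0,0.005,0,0,0,0],[0,0,0,0,0,0]]' |tail -1;python3 -c "
from h import *
go(.473,.3735,.047,3)"
```

```text
width: 0.0466
t19.8 shift mm [-3.5 16.8  5.4] turn [ 0.3 -0.8  0.3] q7 0.40 w 0.047 F [-0.4 -0.2 -1. ]
```

```bash
python3 -m jog '[[-0.003,0.004,0.007,0,-0.8,0],[0,0.004,0.001,0,0,0],[0,0.003,0,0,0,0]]' |tail -1;python3 -c "
from h import *
go(.473,.3735,.047,3)"
```

```text
width: 0.0467
t20.1 shift mm [-1.8  6.6 -1.6] turn [ 0.3 -0.   0.4] q7 0.39 w 0.047 F [ 0.6 -0.4 -1.8]
```

```bash
python3 -m jog '[[-0.001,0.004,-0.001,0,0,0],[0,0.003,0,0,0,0],[0,0.001,0,0,0,0]]';python3 -c "
from h import *
go(.473,.3735,.047,3)"
```

```text
time: 20.32
ee_pos: [0.4737, 0.3742, 0.0466]
eef_rot: [0.709, 0.021, -0.015, -0.705]
ft_force: [-5.0, -7.9, 21.3]
width: 0.0469
t20.3 shift mm [-0.8 -0.4 -0.7] turn [ 0.4 -0.   0.5] q7 0.39 w 0.047 F [-5.  -7.9 21.3]
```

```bash
python3 -m jog '[[0,0,0,0,0,0],[0,0,0,0,0,0],[0,0,0,0,0,0],[0,0,0,0,0,0],[0,-0.02,0,0,0,0],[0,-0.03,0,0,0,0],[0,-0.03,0,0,0,0],[0,-0.02,0,0,0,0],[0,0,0,0,0,0]]' 0.5|tail -1; python3 - <<'E'
from h import *
c=r.camera('wrist');cv2.imwrite('pics/w6.png',cv2.resize(c['image'][40:265,220:450],(613,600))[:,:,::-1]);np.savez('w6.npz',**c)
print("green",rect(c,mask(c,(45,100,60),(80,255,255)),.065,(250,60,400,240)))
go(.546,-.162,.12,11.5)
E
```

```text
width: 0.0648
green (array([0.4663, 0.374 , 0.0635, 0.0479]), np.float32(2.9), 5775)
t21.1 shift mm [  45.7   32.1 -538.8] turn [ 0.5 -8.5  0.3] q7 0.45 w 0.065 F [0.4 1.1 0. ]
```

View pics/w6.png

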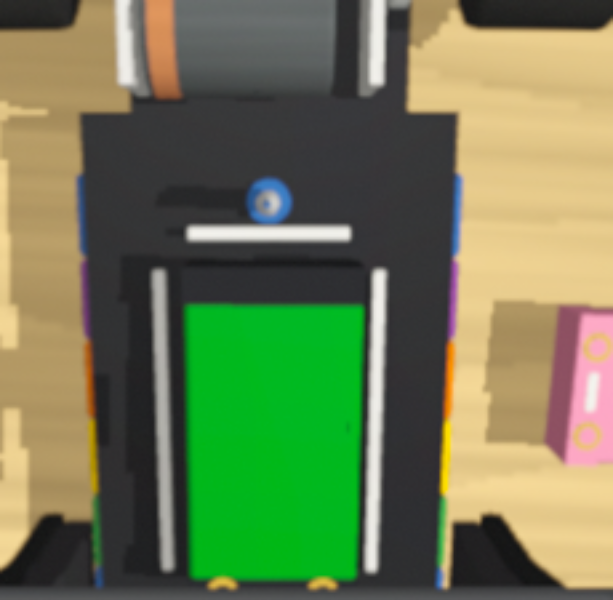

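Viewed 11: green lies square between the lips and end stop; rear post clear at (268,200). Next, the hold-down.

```bash
python3 -m jog '[[0.003,-0.01,-0.03,0,0,0],[0.003,0,-0.041,0,-2,0],[0.004,0,-0.041,0,-2,0],[0.004,0,-0.041,0,-2,0],[0.004,0,-0.041,0,-2,0],[0.004,0,-0.041,0,0,0],[0.002,0,-0.041,0,0,0],[0.002,0,-0.041,0,0,0],[0.002,0,-0.041,0,0,0],[0,0,-0.041,0,0,0],[-0.002,0,-0.041,0,0,0],[-0.002,0,-0.041,0,0,0]]' -0.4|tail -1; python3 -c "
from h import *
go(.546,-.162,.06,11.5)"
```

```text
width: 0.0262
t22.1 shift mm [-34.2  89.5 -58. ] turn [ 0.2  0.9 -0.3] q7 1.42 w 0.026 F [ 0.6  0.7 -0.3]
```

```bash
python3 -m jog '[[-0.017,0,-0.025,0,0.9,0],[-0.012,0,-0.01,0,0,0],[0,0,0,0,0,0]]' |tail -1; python3 - <<'E'
from h import *
c=r.camera('wrist');np.savez('w7.npz',**c)
W=mask(c,(0,0,150),(180,40,255))
print(rect(c,W,.008,(200,60,440,255)))
cv2.imwrite('pics/w7.png',cv2.resize(c['image'][40:265,180:470],(773,600))[:,:,::-1])
go(.546,-.162,.012,11.5)
E
```

```text
width: 0.0263
(array([ 0.5372, -0.1636,  0.1343,  0.0271]), np.float32(11.6), 4544)
t22.4 shift mm [  0.  132.2 -11.4] turn [ 0.1 -0.8 -0.5] q7 1.48 w 0.026 F [-0.5 -0.4 -0.7]
```

View pics/w7.png

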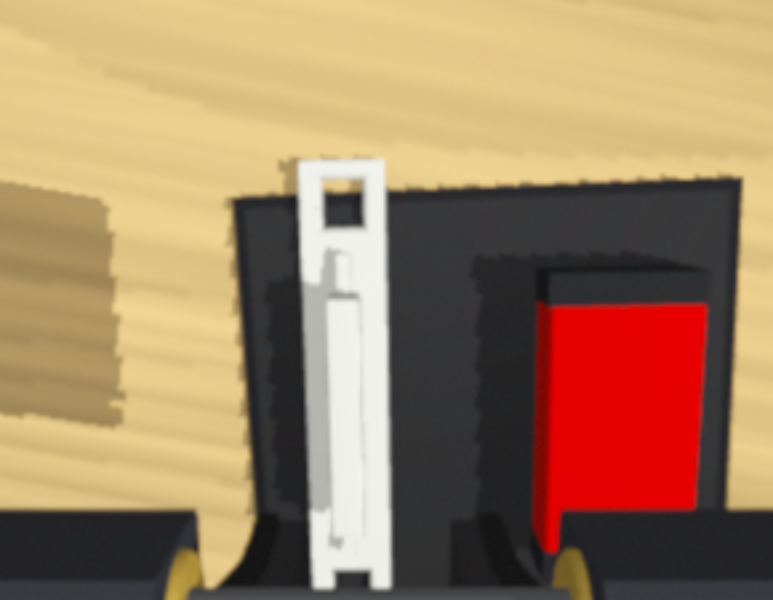

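Viewed 12: hold-down on the mat (near hole at crop (343,200)), red alongside with room for the fingers. Bar end plus half its length gives the centre as (0.547,-0.162), as parked.

```bash
python3 -m jog '[[0,0.025,-0.008,0,-0.8,0],[0,0.03,-0.004,0,0,0],[0,0.03,0,0,0,0],[0,0.015,0,0,0,0],[0,0.005,0,0,0,0],[0,0,0,0,0,0]]' |tail -1; python3 -c "
from h import *
go(.5468,-.1617,.012,11.5)"
```

```text
width: 0.0259
t22.9 shift mm [-2.5 22.1 -5.8] turn [ 0.   0.5 -0.4] q7 1.44 w 0.026 F [ 0.4 -0.3  0.1]
```

```bash
python3 -m jog '[[-0.002,0.01,-0.006,0,0.5,-0.4],[0,0.009,0,0,0,0],[0,0.001,0,0,0,0]]' |tail -1; python3 -c "
from h import *
go(.5468,-.1617,.012,11.5)"
```

```text
width: 0.0259
t23.2 shift mm [-2.9  3.4 -0.7] turn [0.1 0.1 0.2] q7 1.43 w 0.026 F [0.1 0.9 0. ]
```

```bash
python3 -m jog '[[-0.003,0.003,-0.001,0,0,0],[0,0.001,0,0,0,0]]' |tail -1;python3 -m jog '[[-0.0005,0.001,0,0,0,0],[0,0.0005,0,0,0,0],[0,0.0005,0,0,0,0],[0,0.0005,0,0,0,0],[0,0,0,0,0,0]]' -1 20; python3 -c "
from h import *
go(.5468,-.1617,.012,11.5)"
```

```text
width: 0.0262
time: 23.75
ee_pos: [0.5473, -0.163, 0.0107]
eef_rot: [0.704, 0.073, -0.069, -0.703]
ft_force: [-0.2, 0.3, 0.0]
width: 0.0099
t23.8 shift mm [-0.2 -1.3  1.4] turn [0.2 0.  0.4] q7 1.43 w 0.010 F [-0.2  0.3  0. ]
```

```bash
python3 -m jog '[[0,-0.02,0,0,0,0],[0,-0.035,0,0,0,0],[0,-0.035,0,0,0,0],[0.003,-0.02,0.03,0,0,0],[0.003,0,0.041,0,2,0],[0.003,0,0.041,0,2,0],[0.003,0,0.041,0,2,0],[0.002,0,0.041,0,2,0],[0,0,0.041,0,0,0],[0,0,0.041,0,0,0],[0,0,0.041,0,0,0],[0,0,0.041,0,0,0]]' |tail -1; python3 -c "
from h import *
go(.473,.3735,.11,3)"
```

```text
width: 0.0098
t24.8 shift mm [-46.2  14.  181.5] turn [ 0.2 -1.1  0.6] q7 0.73 w 0.010 F [ 0.7  0.5 -0.4]
```

```bash
python3 -m jog '[[-0.012,0,0.04,0,-1,0.5],[-0.012,0,0.04,0,0,0],[-0.012,0,0.036,0,0,0],[-0.006,0,0.02,0,0,0],[0,0,0.004,0,0,0],[0,0,0,0,0,0]]' |tail -1; python3 -c "
from h import *
go(.473,.3735,.11,3)"
```

```text
width: 0.0096
t25.2 shift mm [ 4.6 15.9 27.8] turn [-0.1  0.7  0.1] q7 0.49 w 0.010 F [-0.  -0.4  0.3]
```

```bash
python3 -m jog '[[0.004,0.005,0.018,0,0.7,0],[0,0.007,0.009,0,0,0],[0,0.003,0.002,0,0,0],[0,0,0,0,0,0]]' |tail -1; python3 - <<'E'
from h import *
go(.473,.3735,.0727,3)
c=r.camera('wrist');np.savez('w8.npz',**c)
cv2.imwrite('pics/w8.png',cv2.resize(c['image'][60:265,230:430],(585,600))[:,:,::-1])
c=r.camera('side');cv2.imwrite('pics/s8.png',cv2.resize(c['image'][100:190,200:330],(780,540))[:,:,::-1])
E
```

```text
width: 0.0097
t25.6 shift mm [-2.  36.8  1.8] turn [ 0.  -0.2  0.2] q7 0.44 w 0.010 F [-0.1 -0.8 -0. ]
```

View pics/w8.png

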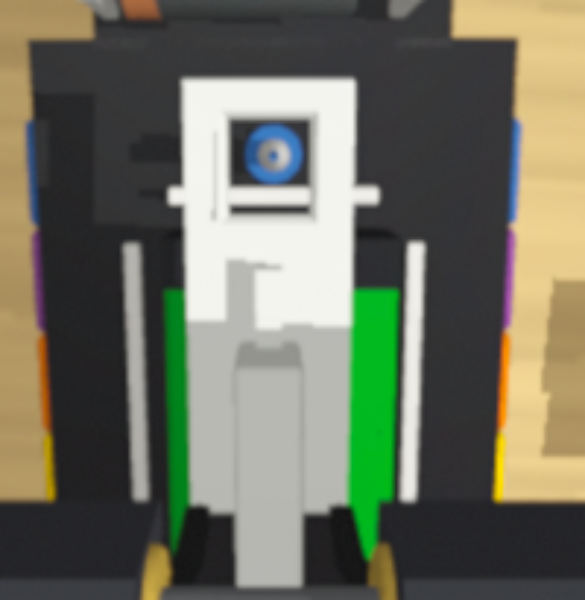

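```bash
python3 - <<'E'
from h import *
c=dict(np.load("w8.npz"))
print("hole",plane(c,[(322.6,116.4)],.1095-.0077+.005),"post",plane(c,[(323.3,112.8)],.078))
print(r.read_state()["ee_pos"])
go(.473,.3735,.0727,3)
E
```

```text
hole [[0.41078072 0.36922523 0.1068    ]] post [[0.40944677 0.36960213 0.078     ]]
[0.47522293 0.37136017 0.10997598]
t25.7 shift mm [-2.2 37.3  2.3] turn [ 0.  -0.3  0.2] q7 0.44 w 0.010 F [-0.1  0.1 -0.7]
```

```bash
python3 -m jog '[[-0.002,0.008,0.002,0,0,0],[-0.001,0.007,0,0,0,0],[0,0.003,0,0,0,0],[0,0,0,0,0,0]]' |tail -1; python3 -c "
from h import *
go(.4733,.373,.0727,3)"
```

```text
width: 0.0098
t26.0 shift mm [-0.1 17.6  2.8] turn [ 0.1 -0.5  0.2] q7 0.42 w 0.010 F [ 0.7 -0.2 -0.5]
```

```bash
python3 -m jog '[[0,0.003,0.003,0,0,0],[0,0.003,0.001,0,0,0],[0,0.003,0,0,0,0]]' |tail -2; python3 -c "
from h import *
go(.4733,.373,.0727,3)"
```

```text
ft_force: [-0.9, 0.2, 0.2]
width: 0.0098
t26.3 shift mm [-0.5  8.2 -1.2] turn [ 0.1 -0.5  0.2] q7 0.41 w 0.010 F [-0.9  0.2  0.2]
```

```bash
python3 -m jog '[[-0.0005,0.004,-0.001,0,0,0],[0,0.003,0,0,0,0],[0,0.0015,0,0,0,0]]' ; python3 -c "
from h import *
go(.4733,.373,.0727,3)"
```

```text
time: 26.52
ee_pos: [0.4732, 0.3734, 0.0724]
eef_rot: [0.708, 0.017, -0.014, -0.706]
ft_force: [-6.2, -9.1, 28.0]
width: 0.0098
t26.5 shift mm [ 0.1 -0.3 -0.5] turn [ 0.1 -0.5  0.3] q7 0.40 w 0.010 F [-6.2 -9.1 28. ]
```

```bash
python3 -m jog '[[0,-0.0005,0,0,0,0],[0,0,0,0,0,0],[0,0,0,0,0,0],[0,0,0,0,0,0],[0,-0.02,0,0,0,0],[0,-0.03,0,0,0,0],[0,-0.03,0,0,0,0],[0,-0.03,0,0,0,0],[0,-0.01,0,0,0,0],[0,0,0,0,0,0]]' -0.4|tail -1; python3 - <<'E'
from h import *
c=r.camera('wrist');np.savez('w9.npz',**c)
cv2.imwrite('pics/w9.png',cv2.resize(c['image'][60:265,230:430],(585,600))[:,:,::-1])
go(.48,-.373,.15,-17)
E
```

```text
width: 0.0264
t27.4 shift mm [ -24.9   47.5 -745.2] turn [ 0.2 19.6  0.1] q7 0.48 w 0.026 F [-0.3 -0.2 -0. ]
```

View pics/w9.png

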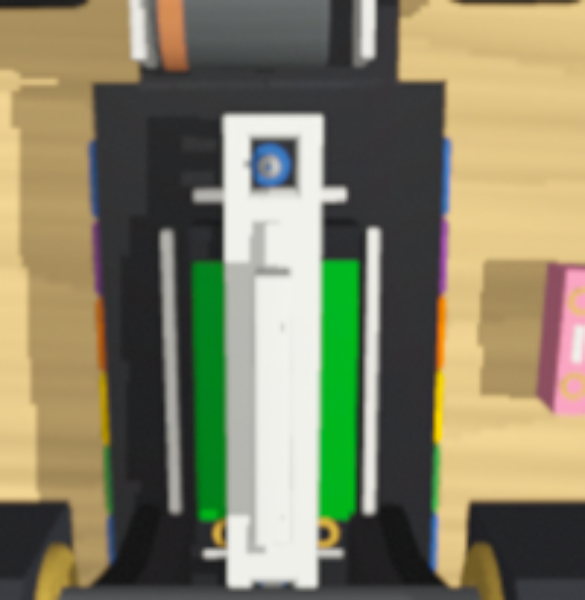

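Viewed 14: hold-down is seated, rib up, post in its hole (270,163). Now blue.

```bash
python3 -m jog '[[0,0,-0.03,0,0,0],[0,0,-0.041,0,0,0],[0,0,-0.041,0,0,0],[0,0,-0.041,0,0,0],[0,0,-0.041,0,0,0],[0,0,-0.041,0,0,0],[0,0,-0.041,0,0,0],[0,0,-0.041,0,0,0],[0,0,-0.041,0,0,0],[0,0,-0.041,0,0,0],[0,0,-0.041,0,0,0],[0,0,-0.041,0,0,0]]' 0.5 30|tail -1;python3 -c "
from h import *
go(.48,-.373,.15,-17)"
```

```text
width: 0.0651
t28.4 shift mm [ -19.4   28.2 -262.8] turn [ 0.2 20.3 -1. ] q7 1.44 w 0.065 F [ 1.6 -0.3  0.2]
```

```bash
python3 -m jog '[[-0.003,0,-0.041,0,0,-0.5],[-0.003,0,-0.041,0,0,-0.5],[-0.003,0,-0.041,0,0,0],[-0.003,0,-0.041,0,0,0],[-0.003,0,-0.03,0,5,0],[-0.003,0,-0.02,0,5,0],[0,0,-0.01,0,5,0],[0,0,0,0,4,0],[0,0,0,0,0,0]]'|tail -1; python3 - <<'E'
from h import *
c=r.camera('wrist');np.savez('w10.npz',**c)
B=mask(c,(105,140,60),(130,255,255))
print("blue",rect(c,B,.045))
O=mask(c,(5,160,110),(18,255,255));print("orange",rect(c,O,.025,(220,40,430,262),False))
cv2.imwrite('pics/w10.png',c['image'][:,:,::-1])
go(.48,-.373,.0265,-17)
E
```

```text
width: 0.0653
blue (array([ 0.4754, -0.3731,  0.069 ,  0.0459]), np.float32(162.3), 4566)
orange (array([ 0.4688, -0.3713,  0.1003,  0.0645]), np.float32(163.0), 881)
t29.2 shift mm [ 25.4 133.1 -16.5] turn [-0.1 -0.4 -1. ] q7 1.48 w 0.065 F [-0.8 -0.2 -1.1]
```

View pics/w10.png

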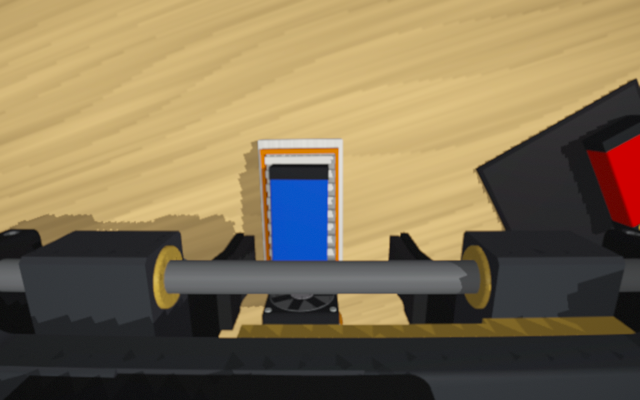

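Viewed 15: blue in the cooler at (300,215), fan beyond at (303,300), red at right. Blue's centre with the hidden end allowed for is (0.480,-0.374), matching the top view.

```bash
python3 -m jog '[[0.01,0.015,-0.012,0,0,-1],[0.015,0.02,-0.005,0,0,0],[0.002,0.03,0,0,0,0],[0,0.02,0,0,0,0],[0,0.008,0,0,0,0],[0,0,0,0,0,0]]'|tail -1; python3 -c "
from h import *
go(.4797,-.3744,.0265,-17.3)"
```

```text
width: 0.065
t29.7 shift mm [-3.4 33.2 -4.3] turn [-0.2  1.2 -0.1] q7 1.44 w 0.065 F [-0.3  0.6  0.7]
```

```bash
python3 -m jog '[[-0.003,0.013,-0.006,0,1.2,0],[0,0.012,0,0,0,0],[0,0.005,0,0,0,0],[0,0.001,0,0,0,0]]'|tail -1; python3 -c "
from h import *
go(.4797,-.3744,.0265,-17.3)"
```

```text
width: 0.0651
t30.0 shift mm [-0.8  1.5  1.6] turn [-0.1  0.1  0. ] q7 1.41 w 0.065 F [ 0.4 -0.3 -0.9]
```

```bash
python3 -m jog '[[-0.001,0.0015,0.001,0,0,0],[0,0.0005,0,0,0,0],[0,0.0005,0,0,0,0],[0,0.0005,0,0,0,0],[0,0,0,0,0,0]]' -1 30; python3 -c "
from h import *
go(.4797,-.3744,.0265,-17.3)
go(.535,.1165,.1,-14.8)"
```

```text
time: 30.45
ee_pos: [0.48, -0.3752, 0.0264]
eef_rot: [-0.699, 0.105, -0.107, 0.699]
ft_force: [-0.5, 0.1, -2.4]
width: 0.0465
t30.4 shift mm [-0.5 -0.1  0.7] turn [-0.1  0.1  0.2] q7 1.41 w 0.047 F [-0.5  0.1 -2.4]
t30.4 shift mm [-92.4 -73.4 486.1] turn [-0.1 -2.4  0.2] q7 1.41 w 0.047 F [-0.5  0.1 -2.4]
```

```bash
python3 -m jog '[[0,-0.02,0,0,0,0],[0,-0.035,0,0,0,0],[0,-0.03,0.01,0,0,0],[-0.007,-0.005,0.035,0,0,0],[-0.008,0,0.041,0,0,0],[-0.008,0,0.041,0,0,0],[-0.008,0,0.041,0,0,0],[-0.008,0,0.041,0,0,0],[-0.008,0,0.041,0,0,0],[-0.008,0,0.041,0,0,0],[-0.008,0,0.041,0,0,0],[-0.008,0,0.041,0,0,0]]'|tail -1; python3 -c "
from h import *
go(.535,.1165,.06,-14.8)"
```

```text
width: 0.0467
t31.4 shift mm [-26.4  59.7 118.5] turn [ 0.2 -3.5  0.3] q7 0.81 w 0.047 F [ 1.9 -1.  -1.5]
```

```bash
python3 -m jog '[[-0.01,0.01,0.04,0,-2,0],[-0.008,0.01,0.035,0,-1.5,0],[-0.003,0.015,0.02,0,0,0],[0,0.012,0.005,0,0,0],[0,0.005,0,0,0,0],[0,0,0,0,0,0]]'|tail -1; python3 -c "
from h import *
go(.535,.1165,.0144,-14.8)"
```

```text
width: 0.0465
t31.9 shift mm [ 3.2 54.8  4.7] turn [-0.   1.   0.6] q7 0.61 w 0.046 F [-0.4 -0.5 -1.6]
```

```bash
python3 -m jog '[[0.003,0.015,0.005,0,1,0.5],[0,0.013,0.002,0,0,0],[0,0.008,0,0,0,0],[0,0.003,0,0,0,0],[0,0,0,0,0,0]]'|tail -1; python3 -c "
from h import *
go(.535,.1165,.0144,-14.8)"
```

```text
width: 0.0466
t32.4 shift mm [-2.  15.3  1.8] turn [ 0.1 -0.3  0.2] q7 0.56 w 0.047 F [-0.2  0.1 -1.7]
```

```bash
python3 -m jog '[[-0.002,0.006,0.003,0,0,0],[0,0.005,0.001,0,0,0],[0,0.002,0,0,0,0]]'|tail -1; python3 -c "
from h import *
go(.535,.1165,.0144,-14.8)"
```

```text
width: 0.047
t32.6 shift mm [-0.9  2.5 -1.4] turn [ 0.1 -0.4  0.3] q7 0.54 w 0.047 F [ 0.1 -0.1 -1.4]
```

```bash
python3 -m jog '[[-0.001,0.002,-0.001,0,0,0],[0,0.0015,0,0,0,0],[0,0.001,0,0,0,0]]'; python3 -c "
from h import *
go(.535,.1165,.0144,-14.8)"
```

```text
time: 32.87
ee_pos: [0.535, 0.1168, 0.014]
eef_rot: [0.702, -0.092, 0.095, -0.7]
ft_force: [-6.3, -3.6, 17.5]
width: 0.0465
t32.9 shift mm [ 0.1 -0.4 -0.3] turn [ 0.2 -0.4  0.3] q7 0.53 w 0.047 F [-6.3 -3.6 17.5]
```

```bash
python3 -m jog '[[0,0,0,0,0,0],[0,0,0,0,0,0],[0,0,0,0,0,0],[0,0,0,0,0,0],[0,-0.02,0,0,0,0],[0,-0.03,0,0,0,0],[0,-0.03,0,0,0,0],[0,-0.025,-0.02,0,-3,0],[0,-0.01,-0.035,0,-6,0],[0,0,-0.035,0,-6,0],[0,0,-0.035,0,-6,0],[0,0,-0.02,0,-5,0]]' 0.5|tail -1; python3 -c "
from h import *
go(.534,-.078,.12,11.5)"
```

```text
width: 0.0654
t33.9 shift mm [  1.5  17.  -56.1] turn [0.3 1.1 0.4] q7 1.34 w 0.065 F [ 0.4 -0.4 -0.1]
```

```bash
python3 -m jog '[[0,0,-0.025,0,1,0],[0,0,-0.01,0,0,0],[0,0,0,0,0,0]]' 0.5|tail -1; python3 - <<'E'
from h import *
c=r.camera('wrist')
Rd=mask(c,(0,220,150),(6,255,255))|mask(c,(174,220,150),(180,255,255))
print("red top",rect(c,Rd,.028,(200,40,440,262)))
c2=r.camera('top')
print("blue",rect(c2,mask(c2,(105,130,60),(130,255,255)),.033,(255,160,310,225)))
go(.534,-.078,.009,11.5)
E
```

```text
width: 0.065
red top (array([ 0.5346, -0.0777,  0.0761,  0.0462]), np.float32(11.8), 5520)
blue (array([0.533 , 0.1167, 0.072 , 0.0443]), np.float32(164.7), 370)
t34.2 shift mm [  2.3 127.9 -15.3] turn [0.4 0.1 0.4] q7 1.39 w 0.065 F [-0.5  1.1 -0.8]
```

```bash
python3 -m jog '[[0.002,0.025,-0.012,0,0,0],[0,0.03,-0.006,0,0,0],[0,0.03,0,0,0,0],[0,0.015,0,0,0,0],[0,0.005,0,0,0,0],[0,0,0,0,0,0]]'|tail -1; python3 -c "
from h import *
go(.5345,-.0777,.0095,11.6)"
```

```text
width: 0.0651
t34.7 shift mm [-3.2 21.3 -7.8] turn [0.3 0.7 0.7] q7 1.32 w 0.065 F [0.6 0.  0.6]
```

```bash
python3 -m jog '[[-0.003,0.01,-0.008,0,0.7,0.5],[-0.001,0.008,0,0,0,0],[0,0.002,0,0,0,0]]'|tail -1; python3 -c "
from h import *
go(.5345,-.0777,.0095,11.6)"
```

```text
width: 0.0653
t35.0 shift mm [-1.1  3.2 -0.7] turn [0.4 0.1 0.4] q7 1.31 w 0.065 F [-0.5 -0.4  0.2]
```

```bash
python3 -m jog '[[-0.001,0.0025,0,0,0,0],[0,0.001,0,0,0,0],[0,0.0005,0,0,0,0],[0,0.0005,0,0,0,0],[0,0,0,0,0,0]]' -1 30; python3 -c "
from h import *
go(.5345,-.0777,.0095,11.6)
go(.4765,-.3732,.1,-17)"
```

```text
time: 35.38
ee_pos: [0.5353, -0.0775, 0.0091]
eef_rot: [0.706, 0.075, -0.068, -0.701]
ft_force: [0.3, -0.6, -2.4]
width: 0.0464
t35.4 shift mm [-0.8 -0.4 -0. ] turn [0.5 0.  0.5] q7 1.30 w 0.046 F [ 0.3 -0.6 -2.4]
t35.4 shift mm [-116.3  -89.7 -278.5] turn [ 0.3 28.6  0.6] q7 1.30 w 0.046 F [ 0.3 -0.6 -2.4]
```

```bash
python3 -m jog '[[0,-0.02,0,0,0,0],[0,-0.035,0,0,0,0],[0,-0.035,-0.005,0,0,0],[-0.015,-0.01,-0.035,0,0,0],[-0.015,0,-0.038,0,0,0],[-0.015,0,-0.038,0,0,0],[-0.015,0,-0.038,0,0,0],[-0.015,0,-0.035,0,0,0],[-0.01,0,-0.025,0,6,0],[-0.004,0,-0.015,0,6,0],[0,0,-0.006,0,6,0],[0,0,0,0,6,0]]'|tail -1; python3 -c "
from h import *
go(.4765,-.3732,.0265,-17)"
```

```text
width: 0.0467
t36.4 shift mm [ -3.8  88.5 -37.5] turn [0.2 4.1 0.6] q7 1.46 w 0.047 F [-0.8 -0.3 -2.8]
```

```bash
python3 -m jog '[[-0.002,0,-0.02,0,4,0],[0,0.01,-0.014,0,0,0],[0,0.02,-0.002,0,0,0],[0,0.01,0,0,0,0],[0,0,0,0,0,0]]'|tail -1; python3 -c "
from h import *
go(.4765,-.3732,.0265,-17)"
```

```text
width: 0.047
t36.8 shift mm [ 0.  45.6  2.3] turn [ 0.3 -0.3  0.6] q7 1.43 w 0.047 F [ 0.2 -0.6 -2.3]
```

```bash
python3 -m jog '[[-0.001,0.012,-0.002,0,0,0.5],[-0.001,0.012,0,0,0,0],[0,0.006,0,0,0,0],[0,0.002,0,0,0,0]]'|tail -1; python3 -c "
from h import *
go(.4765,-.3732,.0265,-17)"
```

```text
width: 0.0468
t37.1 shift mm [ 2.5 10.6  2.5] turn [0.2 0.1 0. ] q7 1.41 w 0.047 F [-0.2  0.2 -1.6]
```

```bash
python3 -m jog '[[0.002,0.005,0.002,0,0,0],[0,0.003,0,0,0,0],[0,0.001,0,0,0,0]]'|tail -1; python3 -c "
from h import *
go(.4765,-.3732,.0265,-17)"
```

```text
width: 0.047
t37.4 shift mm [ 0.   0.6 -0.6] turn [0.2 0.2 0. ] q7 1.40 w 0.047 F [ 1.   0.9 -1.9]
```

```bash
python3 -m jog '[[0,0.0015,0,0,0,0],[0,0.001,0,0,0,0]]'; python3 -c "
from h import *
go(.4765,-.3732,.0265,-17)"
```

```text
time: 37.55
ee_pos: [0.477, -0.3724, 0.0259]
eef_rot: [0.701, -0.103, 0.103, -0.698]
ft_force: [-8.8, 2.8, 14.7]
width: 0.0466
t37.5 shift mm [-0.3 -0.6 -1. ] turn [0.2 0.2 0. ] q7 1.40 w 0.047 F [-8.8  2.8 14.7]
```

```bash
python3 -m jog '[[0,0,0,0,0,0],[0,0,0,0,0,0],[0,0,0,0,0,0],[0,0,0,0,0,0],[0,-0.02,0,0,0,0],[0,-0.03,0,0,0,0],[0,-0.03,0,0,0,0],[0,-0.03,0,0,0,0],[0,-0.02,-0.02,0,0,0],[-0.01,0,-0.04,0,0,0],[-0.01,0,-0.04,0,0,0],[-0.01,0,-0.04,0,0,0]]' 0.5|tail -1;python3 -m jog '[[-0.01,0,-0.04,0,0,0],[-0.01,0,-0.04,0,0,0],[-0.01,0,-0.03,0,0,0],[0,0,0,0,0,0],[0,0,0,0,0,0]]'; python3 - <<'E'
from h import *
c=r.camera('top')
print("green",rect(c,mask(c,(45,100,60),(80,255,255)),.065,(165,170,215,250),False))
print("blue",rect(c,mask(c,(105,130,60),(130,255,255)),.033,(255,160,310,225)))
Rd=mask(c,(0,150,90),(6,255,255))|mask(c,(174,150,90),(180,255,255))
print("red",rect(c,Rd,.045,(420,180,475,240)))
print("white",rect(c,mask(c,(0,0,170),(180,40,255)),.07,(170,170,205,255)))
im=c["image"]
cv2.imwrite('pics/end.png',np.hstack([cv2.resize(im[140:260,x:x+80],(266,400),interpolation=cv2.INTER_CUBIC) for x in (150,245,410)])[:,:,::-1])
E
```

```text
width: 0.0656
time: 38.97
ee_pos: [0.3459, -0.6021, 0.1673]
eef_rot: [0.703, -0.098, 0.104, -0.697]
ft_force: [1.4, 0.5, -0.3]
width: 0.0654
green (array([0.472 , 0.3732, 0.0741, 0.0451]), np.float32(1.3), 126)
blue (array([0.533 , 0.1167, 0.072 , 0.0443]), np.float32(164.7), 366)
red (array([ 0.4755, -0.3698,  0.0777,  0.0507]), np.float32(163.4), 473)
white (array([0.4722, 0.3715, 0.1468, 0.0224]), np.float32(1.4), 181)
```

View pics/end.png

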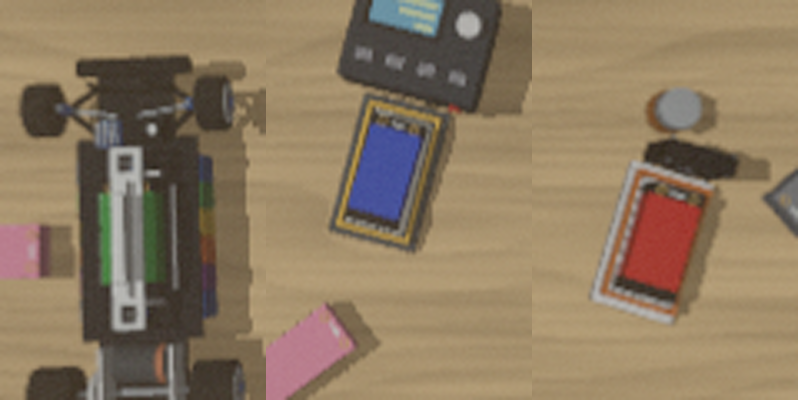

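```bash
python3 - <<'E'
from h import *
c=r.camera('top');K=c["K"]
def tilt(m,box,n):
    k=np.zeros_like(m);k[box[1]:box[3],box[0]:box[2]]=1;v,u=np.nonzero(cv2.erode(m*k,np.ones((5,5))))
    z=c["range_z"][v,u];q=cv2.undistortPoints(np.c_[u,v].astype(float).reshape(-1,1,2),K,np.array([float(c["k1"]),0,0,0])).reshape(-1,2)
    X=(np.c_[q,np.ones(len(q))]*z[:,None]-c["t"])@c["R"];X=X[z>0]
    A=np.c_[X[:,:2]-X[:,:2].mean(0),np.ones(len(X))];s=np.linalg.lstsq(A,X[:,2],rcond=None)[0];print(n,len(X),"slope",s[:2].round(3),"top z",s[2].round(4))
tilt(mask(c,(105,130,60),(130,255,255)),(255,160,310,225),"blue")
tilt(mask(c,(0,150,90),(6,255,255))|mask(c,(174,150,90),(180,255,255)),(420,180,475,240),"red")
s=r.read_state();print(s["time"],s["ft_force"].round(1),s["width"])
E
```

```text
blue 194 slope [-0.012 -0.006] top z 0.0324
red 278 slope [0.002 0.007] top z 0.0443
39.0667 [0.5 0.1 1.1] 0.06536661313995971
```

Both are level and at the right heights (expected 0.033 and 0.045). Handing in.

```bash
python3 -c "
from bench import r
print(r.close_job())"
```

```text
the job is handed in; nothing more can be done
None
```

The pack change is done and handed in at about 39 s of the 144 s; no verdict was reported.

I moved the hold-down and the red pack to the mat. Green then went into the car with the hold-down refitted over its posts, blue into the charger tray, and red into the cooling stand.

**Last checks:**

| Thing | Offset from bay centre | Height and level |
|---|---|---|
| Green pack | about 1 mm | touched down in the bay at the expected height |
| Hold-down | about 2 mm | touched down at the expected height; rib up, rear post seen in its hole |
| Blue pack | about 2 mm | top at 32 mm (33 expected), level within about 0.015 rad |
| Red pack | about 3–4 mm | top at 44 mm (45 expected), level within about 0.01 rad |

- **Squareness and bystanders:** All four are square to their bays within about 2°. The grease jar stands in its place in the last picture. The spare wheel is outside that crop and was not re-measured, but no move came near it.
- **Failed try:** My first grip on the hold-down closed on air because I lifted before the fingers had shut. It stayed seated, and the second try worked.
- **Disagreements:** The top and wrist cameras differ by 1–2 mm and about 2° on the car. The red offset is partly the pack's side face showing in the mask.

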